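# Change over two milling cutters on an arbor

### The job

The nut is already off the upright milling arbor. Swap the two toothed milling cutters: the one now on the arbor must end on the rack peg where the other one is now, and that other one on the arbor, each lying flat on its seat, with the spacing collar back on top of the cutter on the arbor. Put parts down on a free bit of the bench on the way as you need, and leave the slitting saw on its peg and the screw tin and tape measure where they are.

Things in the scene. Friction and masses are not known exactly. Their poses are not given: they have to be found in the camera images.
- large_cutter_centre (a point): Large milling cutter: flat steel disc with coarse teeth round its rim, diameter 62 mm, 12 mm thick, plain bore of 25 mm, 210 g. The point is the centre of the bore, half-way up (6 mm above its underside); z is its axis, up. It starts either on the arbor (under the collar) or on the rack peg, and the small cutter in the other of these places.
- small_cutter_centre (a point): Small milling cutter: the same kind of toothed steel disc, outer diameter 48 mm, thickness 12 mm, bore 25 mm, 110 g. The point is the centre of the bore, half-way up (6 mm above its underside); z is its axis, up. It starts on the arbor or on the rack peg, wherever the large one is not.
- collar_centre (a point): Spacing collar: plain dark steel ring without teeth, outer diameter 38 mm, height 16 mm, bore 25 mm, 80 g. The point is the centre of the bore, half-way up (8 mm above its underside); z is its axis, up. At the start it lies on top of the cutter on the arbor. The bench between the stand and the rack is free to put parts down.
- arbor_seat (a point): Seat of the arbor, upright in a fixed grey cast stand (116 mm square, below 36 mm high; a 44 mm flange to 42 mm). The point is the centre of the 34 mm shoulder, 50 mm above the bench, on which the cutter lies; z is up. From it the arbor rises 24.5 mm with diameter 22 mm, then tapers to a screwed end of 16 mm diameter with a chamfered 12 mm tip, 42 mm above the shoulder.
- peg_seat (a point): Seat of the peg that holds the other cutter, on a fixed wooden rack (block 250 x 100 x 38 mm, two upright wooden pegs 130 mm apart). The point is the centre of the 34 mm shoulder, 50 mm above the bench, on which the cutter lies; x points along the rack to the slitting saw's peg, z up. The peg is 21 mm in diameter, its rounded top 35 mm above the shoulder.
- saw_centre (a point): Slitting saw on the second peg of the rack: thin, fine-toothed steel disc, diameter 68 mm, thickness 3 mm, bore 25 mm. The point is its centre; it is loose and stays where it is.
- tin_centre (a point): Open round tin of screws, 73 mm diameter, 54 mm high; the point is its centre, half-way up. A bystander.
- tape_centre (a point): Yellow tape measure lying on its side, 67 x 77 mm, 31 mm high; the point is its centre, half-way up. A bystander. Behind it and to its right stands a solid cross of wire-mesh screens, 255 mm high, at least 120 mm from the rack pegs and the arbor.
Things that resemble listed ones, but are neither listed nor needed, are in the scene too. There is more than one size of the part that bears arbor_seat; the job needs the larger.

How it is judged:
By the outcome, as a careful person would: the job done as asked, in the order asked, and still so for the second after the job is handed in, with the robot touching nothing.
It also fails if it takes over 115 s, if anything falls off the work surface, if the arm or the gripper's body presses on something with over 40 N, if the wrist force passes 120 N, or if a joint passes its speed limit or range.

### The arm

A 6-joint arm with a two-finger parallel gripper is mounted at the origin on a cart in front of the work surface, level with it; the furniture and walls round the work are solid. World frame = base frame: x ahead of the robot, y to its left, z up, the work surface at z = 0. Lengths are in m, angles in rad, forces in N, time in s.
With the tool pointing down it reaches from about 0.3 to 0.875 m from the base axis. Payload 6.4 kg.
Tool frame: the origin (TCP) lies between the finger pads; the fingertips stand 8 mm ahead of it and the grasp point (between the pads) lies 11 mm behind it (ctrl.finger_overhang is the distance from the TCP to the fingertips, in m); z points along the fingers, y is the line along which they close (so a half turn about z gives the same grasp; the last joint's range is limited). The gripper opens to 85 mm and grips with 20 to 120 N. Pads are 22 mm wide; open, the fingers measure 114 mm over their backs; the gripper's body (76 mm by 85 mm) begins 54 mm behind the grasp point. The pads swing forward as they close: fully open they stand 13 mm farther back than shut.
Start: joints at [-1.547, 0.181, 1.607, -0, 1.354, -0.206], TCP at [0.131, -0.56, 0.239] pointing down, gripper open.
Joint ranges: [-2.99, 2.99], [-0.89, 2.07], [0.3, 2.58], [-1.14, 4.28], [0, 2.63], [-3.12, 3.12]. Speed limits (rad/s): [2.57, 2.57, 3.01, 3.14, 3.14, 3.14].

### API

Orientations are given as a unit quaternion [w, x, y, z].
In Python, from bench import ctrl, camera gives the robot as it stands.
- The arm moves only by the shell command python3 -m pendant 'ROWS' [OPENING]. ROWS is JSON, a list of rows, each a list of 6 numbers: the shift along the world's x, y, z normalised to -1 to 1, where 1 is 200 mm, then the turn, a rotation vector about the world's x, y, z normalised to -1 to 1, where 1 is pi/2 rad. In form: [[dx, dy, dz, rx, ry, rz], ...]. A call has exactly 10 rows; each row shifts and turns the commanded pose from where the row before left it; what a row does not reach is not made up. A row lasts 1/8 s, in which the tool goes at most 62.5 mm and 10.7 degrees, less where a joint would pass 70% of its speed; a pose out of reach is approached as far as the arm can. A call with a number of a shift or a turn outside -1 to 1 is refused whole. A call with a gripper value outside its range is refused whole. OPENING is the opening, from -1 (shut) to 1 (fully open), set as the call begins (- or left out, the last holds). The fingers move at their own pace and stop on an object; the grip force is fixed at half the most. Time passes only in rows, so rows that do not move let the fingers close, or fill a call up. It gives the time, the measured TCP pose, the force, the opening and the grip force at its end, in the units of the state.
- ctrl.get_obs(): the state, without advancing time (a new reading comes with each control period).
- camera(name): name is "scene" or "top" or "wrist"; returns a dict with "color" (384x512x3 uint8, blue, green, red), "fx", "fy", "cx", "cy" (pixels), "distortion" ([k1, k2, p1, p2, k3] as OpenCV has them; the pictures are not rectified), "xyz" and "rotation" of the camera in the world; the wrist camera has in their place "hand_eye" (4x4, takes a point from camera to tool coordinates, whose origin is the TCP and whose axes are the flange's). Camera axes: x right, y down, z forward; pixel columns grow to the right and rows downward; lengths in m; the calibration is good to about 2 mm. A picture is of the moment at which its call begins: read the wrist's pose just before it. There is no depth.
- ctrl.hand_in(): hands the job in; it is judged then, once.
The state is a dict: "time_s": time; "q": joint angles; "dq": joint speeds; "joint_efforts": joint torques, N m; "eef_pos": TCP position; "eef_rot": TCP orientation; "wrist_force": force on the tool from outside, world axes, zero at the start; "torque": the same for the moment, N m; "opening": opening from 0.0 (shut) to 1.0 (fully open); "grasp_force": force on a finger pad.
Only numpy, scipy, OpenCV 4.12 (cv2) and the standard library are available. Lean on these libraries where they do the work, as an engineer would, in place of code of your own. Each camera call takes 0.05 s, during which the arm holds its last target. There are 200 camera calls.

## Working session

There is one attempt and no reset: what is moved stays moved. The work goes in short steps, Python scripts to look and compute and a shell command to move; the robot and the scene stay as the last step left them, time stands still between calls to the robot, and variables do not carry over. Pictures are saved under pics/ and viewed, at most 14 in all, crops included, and the job is handed in when it is done.

```bash
mkdir -p pics; ls; cat > h.py <<'E'
import numpy as np, cv2, json
from bench import ctrl, camera
from scipy.spatial.transform import Rotation as R
def snap(name, fn):
    o=ctrl.get_obs(); c=camera(name); cv2.imwrite('pics/'+fn+'.png',c['color'])
    d={k:np.asarray(v).tolist() for k,v in c.items() if k!='color'}
    if name=='wrist':
        q=o['eef_rot']; T=np.eye(4); T[:3,:3]=R.from_quat([q[1],q[2],q[3],q[0]]).as_matrix(); T[:3,3]=o['eef_pos']
        W=T@np.array(c['hand_eye']); d['xyz']=W[:3,3].tolist(); d['rotation']=W[:3,:3].tolist()
    json.dump(d,open('pics/'+fn+'.json','w')); return c
def par(fn):
    d=json.load(open('pics/'+fn+'.json'))
    K=np.array([[d['fx'],0,d['cx']],[0,d['fy'],d['cy']],[0,0,1.]])
    Rm=np.array(d['rotation']); Rm=Rm if Rm.shape==(3,3) else R.from_quat(np.r_[Rm[1:],Rm[0]]).as_matrix()
    return K,np.array(d['distortion']),np.array(d['xyz']),Rm
def ray(fn,u,v,z):
    K,D,p,Rm=par(fn)
    n=cv2.undistortPoints(np.array([[[u,v]]],float),K,D)[0,0]
    r=Rm@np.array([n[0],n[1],1]); return p+r*(z-p[2])/r[2]
def proj(fn,P):
    K,D,p,Rm=par(fn); rv=cv2.Rodrigues(Rm.T)[0]
    return cv2.projectPoints(np.array(P,float).reshape(-1,3),rv,-Rm.T@p,K,D)[0][:,0]
def crop(fn,x0,y0,x1,y1,s,out):
    im=cv2.imread('pics/'+fn+'.png')[y0:y1,x0:x1]; cv2.imwrite('pics/'+out+'.png',cv2.resize(im,None,fx=s,fy=s,interpolation=cv2.INTER_CUBIC))
E
python3 - <<'E'
from h import *
a=snap('scene','s0');b=snap('top','t0')
cv2.imwrite('pics/t0b.png',cv2.resize(b['color'],(800,600)))
print(open('pics/t0.json').read(),open('pics/s0.json').read()); print(ctrl.get_obs())
E
```

```text
pics
{"fx": 453.52422004920516, "fy": 453.52422004920516, "cx": 247.3287392378259, "cy": 195.59213335061705, "distortion": [-0.09822815365429624, 0.0, 0.0, 0.0, 0.0], "xyz": [0.4239350994292238, 0.06397952609424326, 1.0562450446527274], "rotation": [-0.06227989635895757, 0.7059410700921042, -0.7021064335515146, 0.06939002833480619]} {"fx": 382.37617078246745, "fy": 382.37617078246745, "cx": 257.4079396168532, "cy": 186.34448457913172, "distortion": [-0.10036661793765488, 0.0, 0.0, 0.0, 0.0], "xyz": [-0.004752351479183187, 0.6266824663988588, 0.4339816721985122], "rotation": [0.2242508040106308, -0.3306701002700371, 0.7627452310944258, -0.5085160510059642]}
{'time_s': 0.1, 'q': array([-1.54730673e+00,  1.81454129e-01,  1.60790514e+00,  6.30332612e-05,
        1.35376919e+00, -2.06296877e-01]), 'dq': array([-0.00198762, -0.00044257, -0.00160194,  0.00127103, -0.00010463,
       -0.00144065]), 'joint_efforts': array([ 4.85231806e-05, -4.45874941e+01, -3.52241671e+01, -2.68401527e-04,
        4.10713779e-03, -7.89736021e-06]), 'eef_pos': array([ 0.13099412, -0.55939907,  0.2384827 ]), 'eef_rot': array([-7.61888708e-04,  9.93407517e-01,  1.14633829e-01,  1.00735074e-04]), 'wrist_force': array([-0.28033753,  0.50130495, -1.06397318]), 'torque': array([ 0.01097797,  0.05278862, -0.03867053]), 'grasp_force': 0.0, 'opening': 1.0001498074186947}
```

View pics/t0b.png

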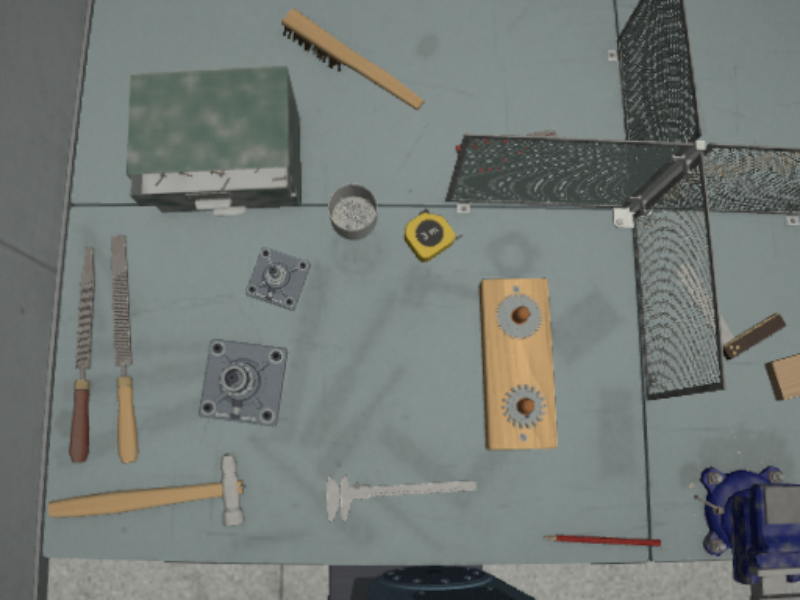

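View pics/s0.png

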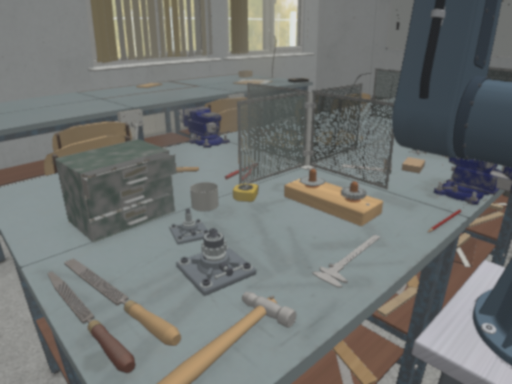

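Two stands in the enlarged top view: a small one at (278,277) and a larger one at (243,382). The larger fits 116 mm. Rack discs are at (519,316), which looks fine-toothed (the saw), and (524,407), which looks coarse. I'll confirm both in one crop.

```bash
python3 - <<'E'
from h import *
im=cv2.imread('pics/t0.png')
a=cv2.resize(im[210:280,120:190],(400,400),interpolation=cv2.INTER_CUBIC)
b=cv2.resize(im[175:295,300:370],(350,600),interpolation=cv2.INTER_CUBIC)
o=np.zeros((600,760,3),np.uint8);o[:400,:400]=a;o[:,410:]=b
cv2.imwrite('pics/c1.png',o)
s=.64
for n,u,v,z in [('saw',519,316,.0515),('cut',524,407,.062),('stand',243,382,.036),('arbor tip',234,377,.092),('st c1',213,341,.036),('st c2',286,347,.036),('st c3',277,425,.036),('st c4',201,415,.036),('pegtip',526,406,.085),('sawpegtip',521,314,.085),('caliper',345,490,0),('tape',430,235,.03),('tin',353,210,.054),('mesh',665,395,0)]:
    print(n,ray('t0',u*s,v*s,z).round(4))
E
```

```text
saw [ 0.5995 -0.1376  0.0515]
cut [ 0.4682 -0.139   0.062 ]
stand [0.5032 0.2602 0.036 ]
arbor tip [0.5055 0.2621 0.092 ]
st c1 [0.5624 0.3066 0.036 ]
st c2 [0.5544 0.1995 0.036 ]
st c3 [0.4423 0.2093 0.036 ]
st c4 [0.4553 0.3191 0.036 ]
pegtip [ 0.4686 -0.1371  0.085 ]
sawpegtip [ 0.5965 -0.1338  0.085 ]
caliper [0.3499 0.1129 0.    ]
tape [ 0.7262 -0.011   0.03  ]
tin [0.7567 0.1044 0.054 ]
mesh [ 0.4883 -0.3685  0.    ]
```

View pics/c1.png

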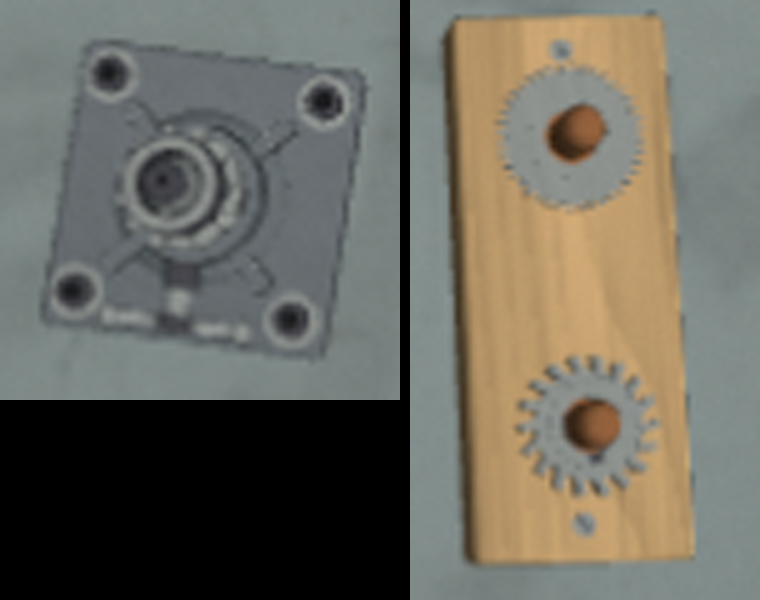

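The larger stand carries the collar and a small toothed cutter at crop (180,190). On the rack, the coarse large cutter is on the near peg at crop (588,425) and the fine slitting saw on the far peg at (570,138). I'll go over the near peg first, turning the yaw to 0.

```bash
python3 -m pendant '[[0.187,0.234,0.03,0,0,-0.0163],[0.187,0.234,0.03,0,0,-0.0163],[0.187,0.234,0.03,0,0,-0.0163],[0.187,0.234,0.03,0,0,-0.0163],[0.187,0.234,0.03,0,0,-0.0163],[0.187,0.234,0.03,0,0,-0.0163],[0.187,0.234,0.03,0,0,-0.0163],[0.187,0.234,0.03,0,0,-0.0163],[0.187,0.234,0.03,0,0,-0.0163],[0,0,0,0,0,0]]' 1
python3 - <<'E'
from h import *
c=snap('wrist','w1'); print(np.array(c['hand_eye']).round(3), ctrl.get_obs()['q'].round(2))
crop('w1',0,0,512,384,1.5,'w1b')
E
```

```text
time_s: 1.35
eef_pos: [0.4693, -0.1352, 0.2934]
eef_rot: [-0.0, 1.0, 0.003, 0.0]
wrist_force: [0.5, -0.8, -0.5]
opening: 0.998
grasp_force: 0.0
[[-0.    -0.954 -0.3    0.077]
 [ 1.    -0.     0.001 -0.001]
 [-0.001 -0.3    0.954 -0.135]
 [ 0.     0.     0.     1.   ]] [-0.53 -0.06  1.75 -0.    1.45  1.04]
```

View pics/w1b.png

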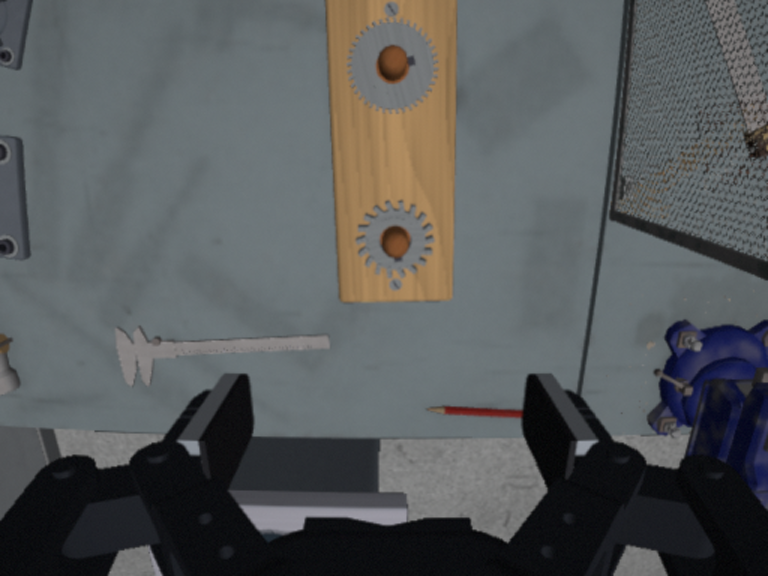

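The large cutter is at (395,239) in the enlarged wrist view, with the peg top at (396,240) and the saw at (393,66). Rack corners are at (341,301) and (453,299).

```bash
python3 - <<'E'
from h import *
for n,u,v,z in [('cut',395,239,.062),('cutL',357,239,.062),('cutR',433,239,.062),('cutT',395,200,.062),('cutB',395,279,.062),('pegtop',396,238,.08),('saw',393,66,.053),('c1',341,301,.038),('c2',453,299,.038),('st',23,137,.036),('st',28,258,.036)]:
    print(n,ray('w1',u/1.5,v/1.5,z).round(4))
E
python3 -m pendant '[[0.018,0.28,0,0,0,0],[0.018,0.28,0,0,0,0],[0.018,0.28,0,0,0,0],[0.018,0.28,0,0,0,0],[0.018,0.28,0,0,0,0],[0.018,0.28,0,0,0,0],[0.018,0.28,0,0,0,0],[0,0,0,0,0,0],[0,0,0,0,0,0],[0,0,0,0,0,0]]'
python3 - <<'E'
from h import *
c=snap('wrist','w2')
crop('w2',0,0,512,384,1.5,'w2b')
E
```

```text
cut [ 0.4729 -0.1408  0.062 ]
cutL [ 0.4728 -0.1109  0.062 ]
cutR [ 0.4731 -0.1708  0.062 ]
cutT [ 0.5035 -0.1405  0.062 ]
cutB [ 0.4401 -0.1412  0.062 ]
pegtop [ 0.4773 -0.1412  0.08  ]
saw [ 0.6015 -0.1382  0.053 ]
c1 [ 0.4129 -0.0946  0.038 ]
c2 [ 0.4153 -0.1925  0.038 ]
st [0.5565 0.1738 0.036 ]
st [0.4511 0.1901 0.036 ]
time_s: 2.65
eef_pos: [0.4931, 0.2515, 0.2931]
eef_rot: [0.0, 1.0, -0.002, -0.0]
wrist_force: [0.1, -1.0, -0.3]
opening: 1.002
grasp_force: 0.0
```

View pics/w2b.png

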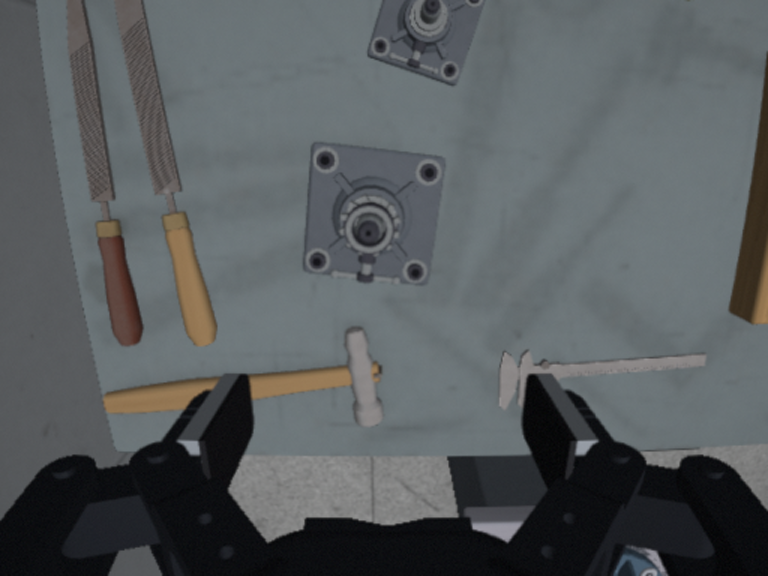

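The stand corners average to (373,214), the arbor tip is at (370,230), and the collar's top ring is centred near (370,228).

```bash
python3 - <<'E'
from h import *
for n,u,v,z in [('c',313,143,.036),('c',444,157,.036),('c',430,285,.036),('c',305,271,.036),('mid',373,214,.036),('tip',370,231,.092),('collar',369,228,.078)]:
    print(n,ray('w2',u/1.5,v/1.5,z).round(4))
crop('w2',190,85,310,200,5,'w2c')
E
```

```text
c [0.5699 0.3108 0.036 ]
c [0.5585 0.2056 0.036 ]
c [0.4507 0.2146 0.036 ]
c [0.4637 0.3226 0.036 ]
mid [0.5125 0.2634 0.036 ]
tip [0.5085 0.264  0.092 ]
collar [0.5082 0.2653 0.078 ]
```

View pics/w2c.png

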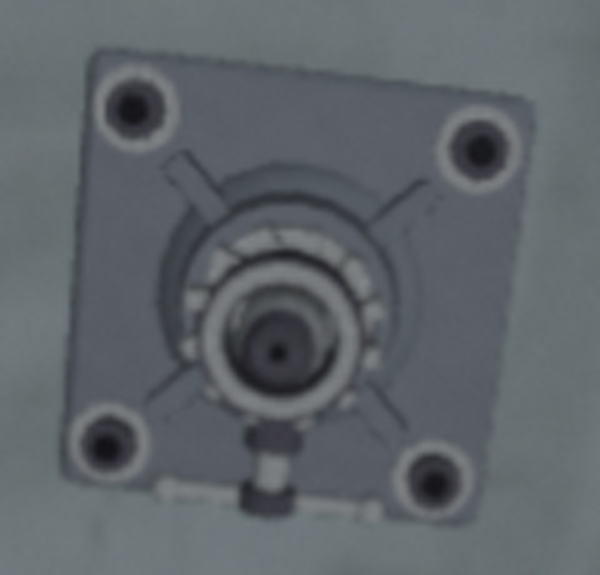

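```bash
python3 -c "
from h import *;print(ctrl.finger_overhang)"; python3 -m pendant '[[0.075,0.063,0,0,0,0],[0,0,-0.2,0,0,0],[0,0,-0.2,0,0,0],[0,0,-0.2,0,0,0],[0,0,-0.2,0,0,0],[0,0,-0.15,0,0,0],[0,0,-0.1,0,0,0],[0,0,-0.045,0,0,0],[0,0,0,0,0,0],[0,0,0,0,0,0]]'
python3 -c "
from h import *;snap('wrist','w3');print(ctrl.finger_overhang)"
```

```text
0.008
time_s: 3.95
eef_pos: [0.5087, 0.2659, 0.0754]
eef_rot: [-0.0, 1.0, -0.001, 0.001]
wrist_force: [0.1, 0.8, 0.2]
opening: 1.002
grasp_force: 0.0
0.008
```

View pics/w3.png

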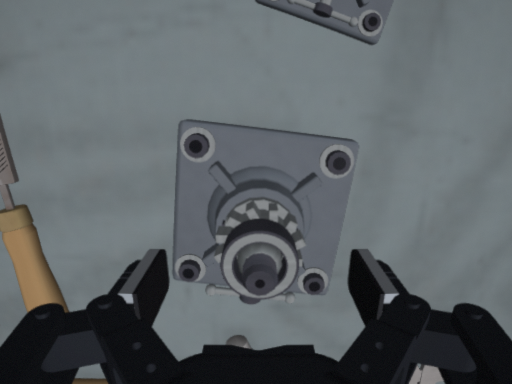

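The collar is at (259,263), centred between the pads (inner edges at 168 and 350), and the arbor tip hole is at (262,283). Closing now.

```bash
python3 -c "
from h import *
print(ray('w3',262,283,.092),ray('w3',259,262,.078))"
python3 -m pendant '[[0,0,0,0,0,0],[0,0,0,0,0,0],[0,0,0,0,0,0],[0,0,0,0,0,0],[0,0,0,0,0,0],[0,0,0,0,0,0],[0,0,0,0,0,0],[0,0,0,0,0,0],[0,0,0,0,0,0],[0,0,0.03,0,0,0]]' -1
```

```text
[0.50723933 0.26477391 0.092     ] [0.50964876 0.26603798 0.078     ]
time_s: 5.25
eef_pos: [0.5072, 0.2658, 0.0799]
eef_rot: [0.0, 1.0, -0.0, -0.001]
wrist_force: [0.2, -0.8, -1.0]
opening: 0.412
grasp_force: 60.0
```

```bash
python3 -m pendant '[[0,0,0.15,0,0,0],[0,0,0.15,0,0,0],[0,0,0.15,0,0,0],[-0.084,-0.256,0,0,0,0],[-0.084,-0.256,0,0,0,0],[-0.084,-0.256,0,0,0,0],[-0.084,-0.256,0,0,0,0],[0,0,-0.2,0,0,0],[0,0,-0.2,0,0,0],[0,0,-0.2,0,0,0]]'
python3 -m pendant '[[0,0,-0.1,0,0,0],[0,0,-0.05,0,0,0],[0,0,-0.02,0,0,0],[0,0,-0.005,0,0,0],[0,0,0,0,0,0],[0,0,0,0,0,0],[0,0,0,0,0,0],[0,0,0,0,0,0],[0,0,0,0,0,0],[0,0,0,0,0,0]]'
```

```text
time_s: 6.5
eef_pos: [0.4407, 0.0608, 0.0495]
eef_rot: [0.0, 1.0, -0.001, 0.001]
wrist_force: [0.1, -0.0, -1.3]
opening: 0.41
grasp_force: 61.7
time_s: 7.75
eef_pos: [0.4406, 0.0611, 0.0153]
eef_rot: [0.0, 1.0, -0.0, -0.0]
wrist_force: [-0.2, -0.0, -1.2]
opening: 0.414
grasp_force: 61.7
```

```bash
python3 -m pendant '[[0,0,-0.004,0,0,0],[0,0,-0.004,0,0,0],[0,0,0,0,0,0],[0,0,0,0,0,0],[0,0,0,0,0,0],[0,0,0,0,0,0],[0,0,0,0,0,0],[0,0,0,0,0,0],[0,0,0,0,0,0],[0,0,0,0,0,0]]'

```

```text
time_s: 9.0
eef_pos: [0.4406, 0.0611, 0.0137]
eef_rot: [-0.0, 1.0, -0.0, -0.0]
wrist_force: [0.0, -0.8, -0.5]
opening: 0.411
grasp_force: 61.7
```

```bash
python3 -m pendant '[[0,0,0,0,0,0],[0,0,0,0,0,0],[0,0,0,0,0,0],[0,0,0,0,0,0],[0,0,0.05,0,0,0],[0,0,0.15,0,0,0],[0,0,0.2,0,0,0],[0,0,0.2,0,0,0],[0,0,0.12,0,0,0],[0,0,0,0,0,0]]' 1
python3 -c "
from h import *;snap('wrist','w4');"
python3 -m pendant '[[0.084,0.255,0,0,0,0],[0.084,0.255,0,0,0,0],[0.084,0.255,0,0,0,0],[0.084,0.255,0,0,0,0],[0,0,-0.2,0,0,0],[0,0,-0.15,0,0,0],[0,0,-0.1,0,0,0],[0,0,-0.04,0,0,0],[0,0,0,0,0,0],[0,0,0,0,0,0]]'
python3 -c "
from h import *;snap('wrist','w5')
o=np.hstack([cv2.imread('pics/w4.png')[:,60:450],cv2.imread('pics/w5.png')[:,60:450]]);cv2.imwrite('pics/w45.png',o)"
```

```text
time_s: 10.25
eef_pos: [0.4422, 0.061, 0.1602]
eef_rot: [0.0, 1.0, -0.0, 0.003]
wrist_force: [0.2, 0.1, 0.3]
opening: 1.002
grasp_force: 0.0
time_s: 11.55
eef_pos: [0.5084, 0.2652, 0.0604]
eef_rot: [-0.0, 1.0, -0.0, 0.001]
wrist_force: [0.1, 0.9, 0.6]
opening: 0.998
grasp_force: 0.0
```

View pics/w45.png

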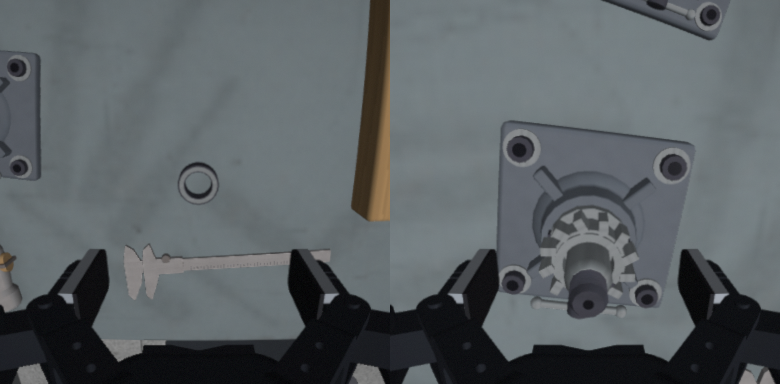

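The collar lies flat on the bench at (198,183) in the left half. The small cutter is free on the arbor between the open pads. Grip it.

```bash
python3 -c "
from h import *
print(ray('w4',258,183,.016))"
python3 -m pendant '[[0,0,0,0,0,0],[0,0,0,0,0,0],[0,0,0,0,0,0],[0,0,0,0,0,0],[0,0,0,0,0,0],[0,0,0,0,0,0],[0,0,0,0,0,0],[0,0,0.03,0,0,0],[0,0,0.07,0,0,0],[0,0,0,0,0,0]]' -1
```

```text
[0.44184466 0.06141408 0.016     ]
time_s: 12.85
eef_pos: [0.509, 0.2655, 0.0814]
eef_rot: [-0.0, 1.0, -0.0, 0.001]
wrist_force: [0.3, 0.2, -1.1]
opening: 0.525
grasp_force: 61.3
```

```bash
python3 -m pendant '[[0,0,0.2,0,0,0],[0,0,0.15,0,0,0],[0.0775,-0.269,0,0,0,0],[0.0775,-0.269,0,0,0,0],[0.0775,-0.269,0,0,0,0],[0.0775,-0.269,0,0,0,0],[0,0,-0.2,0,0,0],[0,0,-0.2,0,0,0],[0,0,-0.15,0,0,0],[0,0,-0.08,0,0,0]]'
python3 -m pendant '[[0,0,-0.04,0,0,0],[0,0,-0.02,0,0,0],[0,0,0,0,0,0],[0,0,0,0,0,0],[0,0,0,0,0,0],[0,0,0,0,0,0],[0,0,0,0,0,0],[0,0,0,0,0,0],[0,0,0,0,0,0],[0,0,0,0,0,0]]'
```

```text
time_s: 14.1
eef_pos: [0.5686, 0.05, 0.0218]
eef_rot: [-0.0, 1.0, -0.0, -0.001]
wrist_force: [-0.0, 0.6, -1.5]
opening: 0.527
grasp_force: 62.6
time_s: 15.35
eef_pos: [0.5698, 0.0499, 0.0116]
eef_rot: [-0.0, 1.0, -0.0, -0.0]
wrist_force: [-0.5, -0.2, -1.7]
opening: 0.521
grasp_force: 62.6
```

```bash
python3 -m pendant '[[0,0,-0.004,0,0,0],[0,0,-0.002,0,0,0],[0,0,0,0,0,0],[0,0,0,0,0,0],[0,0,0,0,0,0],[0,0,0,0,0,0],[0,0,0,0,0,0],[0,0,0,0,0,0],[0,0,0,0,0,0],[0,0,0,0,0,0]]'
python3 -m pendant '[[0,0,0,0,0,0],[0,0,0,0,0,0],[0,0,0,0,0,0],[0,0,0,0,0,0],[0,0,0.05,0,0,0],[0,0,0.15,0,0,0],[0,0,0.2,0,0,0],[0,0,0.2,0,0,0],[0,0,0.15,0,0,0],[0,0,0,0,0,0]]' 1
python3 -c "
from h import *;snap('wrist','w6');"
python3 -m pendant '[[-0.121,-0.239,0,0,0,0],[-0.121,-0.239,0,0,0,0],[-0.121,-0.239,0,0,0,0],[-0.121,-0.239,0,0,0,0],[0,0,-0.1,0,0,0],[0,0,-0.1,0,0,0],[0,0,0,0,0,0],[0,0,0,0,0,0],[0,0,0,0,0,0],[0,0,0,0,0,0]]'
python3 -c "
from h import *;snap('wrist','w7')
o=np.hstack([cv2.imread('pics/w6.png')[:,60:450],cv2.imread('pics/w7.png')[:,60:450]]);cv2.imwrite('pics/w67.png',o)"
```

```text
time_s: 16.6
eef_pos: [0.5699, 0.0499, 0.011]
eef_rot: [0.0, 1.0, -0.0, 0.0]
wrist_force: [-2.2, -0.3, 5.4]
opening: 0.521
grasp_force: 63.2
time_s: 17.85
eef_pos: [0.572, 0.0497, 0.1643]
eef_rot: [0.0, 1.0, -0.0, 0.003]
wrist_force: [0.2, 0.2, -0.5]
opening: 1.001
grasp_force: 0.0
time_s: 19.15
eef_pos: [0.4734, -0.1413, 0.1211]
eef_rot: [0.0, 1.0, -0.0, 0.0]
wrist_force: [0.7, 0.0, -0.2]
opening: 1.001
grasp_force: 0.0
```

View pics/w67.png

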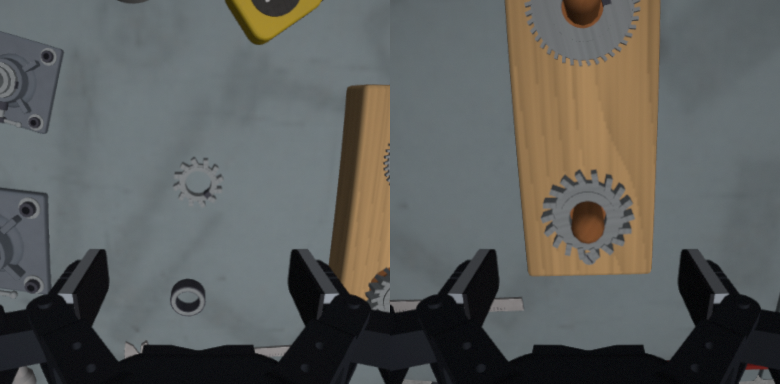

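The small cutter lies flat at (198,181) in the left half. The large cutter on its peg is at right-half (587,216), with the peg top near (588,226).

```bash
python3 -c "
from h import *
print(ray('w7',257.5,215.5,.062),ray('w7',258,226,.083),ray('w6',258,181,.012))"
python3 -m pendant '[[0,0,-0.1,0,0,0],[0,0,-0.1,0,0,0],[0,0,-0.07,0,0,0],[0,0,-0.035,0,0,0],[0,0,0,0,0,0],[0,0,0,0,0,0],[0,0,0,0,0,0],[0,0,0,0,0,0],[0,0,0,0,0,0],[0,0,0,0,0,0]]'
```

```text
[ 0.47386416 -0.14040521  0.062     ] [ 0.47541303 -0.1407087   0.083     ] [0.57153608 0.05012233 0.012     ]
time_s: 20.45
eef_pos: [0.473, -0.1413, 0.0595]
eef_rot: [-0.0, 1.0, -0.0, 0.0]
wrist_force: [0.0, 1.3, -0.1]
opening: 0.996
grasp_force: 0.0
```

```bash
python3 -m pendant '[[0,0,0,0,0,0],[0,0,-0.02,0,0,0],[0,0,0,0,0,0],[0,0,0,0,0,0],[0,0,0,0,0,0],[0,0,0,0,0,0],[0,0,0,0,0,0],[0,0,0.03,0,0,0],[0,0,0.07,0,0,0],[0,0,0,0,0,0]]' -1
```

```text
time_s: 21.7
eef_pos: [0.4738, -0.1417, 0.0765]
eef_rot: [0.001, 1.0, -0.0, 0.001]
wrist_force: [0.5, -0.9, -1.4]
opening: 0.693
grasp_force: 64.8
```

```bash
python3 -m pendant '[[0,0,0.2,0,0,0],[0,0,0.22,0,0,0],[0.0217,0.254,0,0,0,0],[0.0217,0.254,0,0,0,0],[0.0217,0.254,0,0,0,0],[0.0217,0.254,0,0,0,0],[0.0217,0.254,0,0,0,0],[0.0217,0.254,0,0,0,0],[0.0217,0.254,0,0,0,0],[0.0217,0.254,0,0,0,0]]'
python3 -m pendant '[[0,0,-0.15,0,0,0],[0,0,-0.05,0,0,0],[0,0,0,0,0,0],[0,0,0,0,0,0],[0,0,0,0,0,0],[0,0,0,0,0,0],[0,0,0,0,0,0],[0,0,0,0,0,0],[0,0,0,0,0,0],[0,0,0,0,0,0]]'
python3 -c "
from h import *;snap('wrist','w8');crop('w8',130,100,390,295,3,'w8b')"
```

```text
time_s: 22.95
eef_pos: [0.5075, 0.2668, 0.159]
eef_rot: [0.0, 1.0, -0.0, -0.0]
wrist_force: [1.9, 0.0, -1.8]
opening: 0.692
grasp_force: 68.9
time_s: 24.2
eef_pos: [0.5076, 0.2652, 0.1194]
eef_rot: [-0.0, 1.0, -0.0, -0.0]
wrist_force: [-0.3, 0.6, -0.6]
opening: 0.689
grasp_force: 68.9
```

View pics/w8b.png

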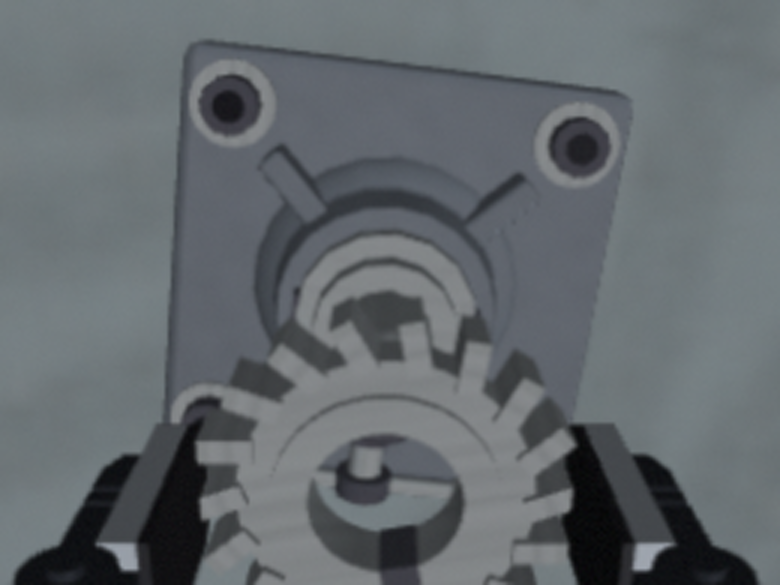

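The cutter is held level (bore at crop (385,500)), laterally over the arbor (centreline about x 386). Lower it.

```bash
python3 -m pendant '[[0.004,0,-0.04,0,0,0],[0,0,-0.04,0,0,0],[0,0,-0.03,0,0,0],[0,0,-0.03,0,0,0],[0,0,-0.03,0,0,0],[0,0,-0.03,0,0,0],[0,0,-0.03,0,0,0],[0,0,-0.03,0,0,0],[0,0,0,0,0,0],[0,0,0,0,0,0]]'
```

```text
time_s: 25.5
eef_pos: [0.5086, 0.2651, 0.0676]
eef_rot: [-0.0, 1.0, -0.0, 0.0]
wrist_force: [-0.2, 0.3, -1.3]
opening: 0.691
grasp_force: 68.9
```

```bash
python3 -m pendant '[[0,0,-0.02,0,0,0],[0,0,-0.02,0,0,0],[0,0,-0.01,0,0,0],[0,0,-0.005,0,0,0],[0,0,0,0,0,0],[0,0,0,0,0,0],[0,0,0,0,0,0],[0,0,0,0,0,0],[0,0,0,0,0,0],[0,0,0,0,0,0]]'
```

```text
time_s: 26.75
eef_pos: [0.5085, 0.2651, 0.0582]
eef_rot: [0.0, 1.0, -0.0, -0.0]
wrist_force: [-6.6, -2.8, 14.2]
opening: 0.686
grasp_force: 70.7
```

```bash
python3 -m pendant '[[0,0,0,0,0,0],[0,0,0,0,0,0],[0,0,0,0,0,0],[0,0,0,0,0,0],[0,0,0.05,0,0,0],[0,0,0.1,0,0,0],[0,0,0.15,0,0,0],[0,0,0.2,0,0,0],[0,0,0,0,0,0],[0,0,0,0,0,0]]' 1
python3 -c "
from h import *;snap('wrist','w9');crop('w9',130,100,390,295,3,'w9b')"
```

```text
time_s: 28.0
eef_pos: [0.5084, 0.2651, 0.1567]
eef_rot: [-0.0, 1.0, -0.0, 0.0]
wrist_force: [-0.7, -0.3, 0.3]
opening: 1.0
grasp_force: 0.0
```

View pics/w9b.png

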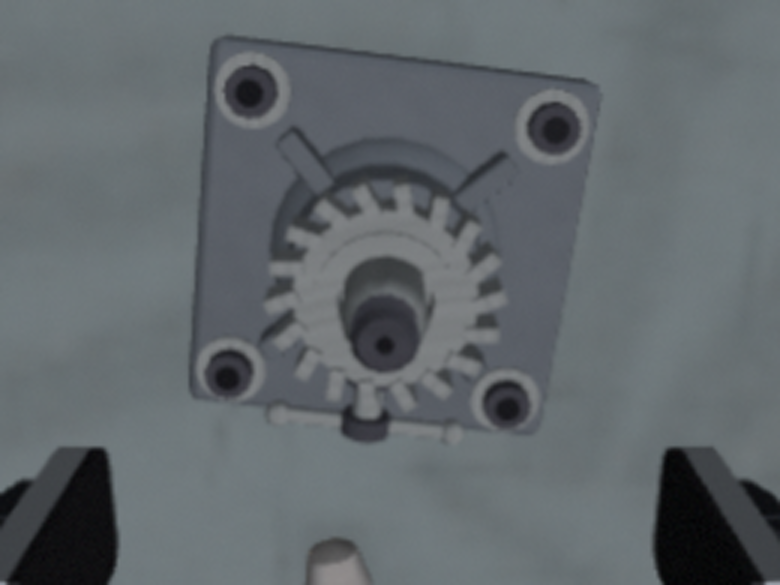

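The large cutter sits on the arbor, centred near crop (386,300), rim from x=264 to 507. I'll check its height by projecting the rim.

```bash
python3 -c "
from h import *
t=np.linspace(0,2*np.pi,73)
for z in (.062,.066,.070):
  p=(proj('w9',np.c_[.508+.031*np.cos(t),.2655+.031*np.sin(t),t*0+z])-[130,100])*3
  print(z,p.min(0).round(),p.max(0).round())
print(ray('w9',130+386/3,100+345/3,.092))
"
```

```text
0.062 [264. 179.] [505. 408.]
0.066 [262. 183.] [507. 415.]
0.07 [260. 186.] [509. 422.]
[0.50693388 0.26523376 0.092     ]
```

Rim matches z = 0.062, so it is seated flat. Fetch the small cutter.

```bash
python3 -m pendant '[[0.077,-0.269,0,0,0,0],[0.077,-0.269,0,0,0,0],[0.077,-0.269,0,0,0,0],[0.077,-0.269,0,0,0,0],[0,0,-0.2,0,0,0],[0,0,-0.2,0,0,0],[0,0,-0.15,0,0,0],[0,0,-0.1,0,0,0],[0,0,-0.05,0,0,0],[0,0,-0.026,0,0,0]]'
python3 -m pendant '[[0,0,0,0,0,0],[0,0,0,0,0,0],[0,0,0,0,0,0],[0,0,0,0,0,0],[0,0,0,0,0,0],[0,0,0,0,0,0],[0,0,0,0,0,0],[0,0,0,0,0,0],[0,0,0.05,0,0,0],[0,0,0.05,0,0,0]]' -1
```

```text
time_s: 29.3
eef_pos: [0.5703, 0.05, 0.0111]
eef_rot: [0.0, 1.0, -0.0, 0.0]
wrist_force: [0.1, 0.3, -0.3]
opening: 1.001
grasp_force: 0.0
time_s: 30.55
eef_pos: [0.5703, 0.0499, 0.0322]
eef_rot: [0.0, 1.0, -0.0, 0.0]
wrist_force: [-0.1, -0.3, -0.6]
opening: 0.516
grasp_force: 61.2
```

```bash
python3 -m pendant '[[0,0,0.2,0,0,0],[0,0,0.2,0,0,0],[0,0,0.1,0,0,0],[-0.121,-0.239,0,0,0,0],[-0.121,-0.239,0,0,0,0],[-0.121,-0.239,0,0,0,0],[-0.121,-0.239,0,0,0,0],[0,0,-0.1,0,0,0],[0,0,0,0,0,0],[0,0,0,0,0,0]]'
python3 -c "
from h import *;snap('wrist','w10');crop('w10',130,100,390,295,3,'w10b')"
```

```text
time_s: 31.8
eef_pos: [0.4737, -0.141, 0.112]
eef_rot: [0.0, 1.0, 0.0, 0.0]
wrist_force: [-0.6, 0.4, -1.8]
opening: 0.519
grasp_force: 61.6
```

View pics/w10b.png

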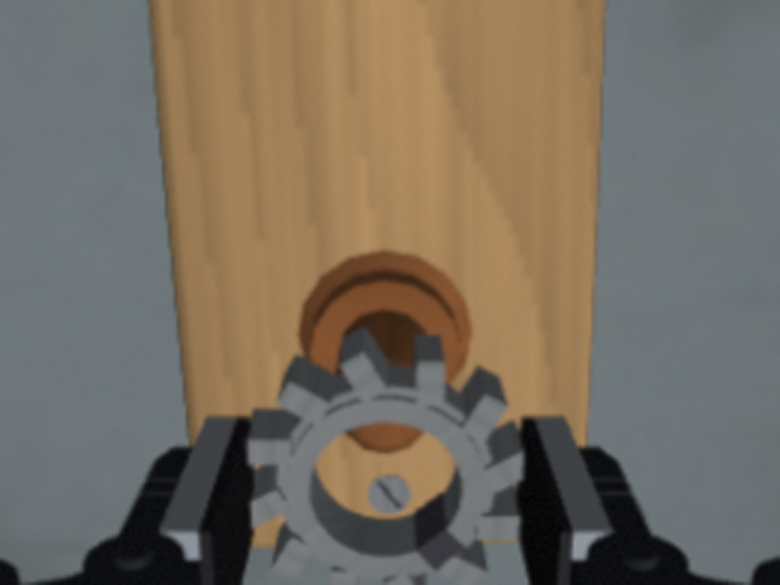

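The cutter is held level (bore centre at crop (387,488)), with the peg shoulder at x 300–470, top edge at y=252, and the peg beneath at about (385,440). I'll check the x of the peg against projections.

```bash
python3 -c "
from h import *
t=np.linspace(0,2*np.pi,73)
for x in (.472,.475,.478):
  for z in (.05,.038):
    p=(proj('w10',np.c_[x+.017*np.cos(t),-.141+.017*np.sin(t),t*0+z])-[130,100])*3
    print(x,z,p.min(0).round(),p.max(0).round())
  p=(proj('w10',np.c_[x+.0125*np.cos(t),-.141+.0125*np.sin(t),t*0+.1135])-[130,100])*3
  print('bore',p.min(0).round(),p.max(0).round(), (proj('w10',[[x,-.141,.085]])-[130,100])*3)
"
```

```text
0.472 0.05 [311. 278.] [462. 419.]
0.472 0.038 [314. 263.] [458. 398.]
bore [310. 427.] [466. 564.] [[387.30954966 419.3982711 ]]
0.475 0.05 [310. 265.] [463. 408.]
0.475 0.038 [314. 250.] [459. 386.]
bore [310. 410.] [466. 548.] [[387.32756228 404.93059331]]
0.478 0.05 [310. 252.] [463. 396.]
0.478 0.038 [314. 237.] [459. 375.]
bore [309. 392.] [467. 532.] [[387.34563726 390.29925543]]
```

Peg at x≈0.472, bore at x≈0.473, so they are aligned. Lower.

```bash
python3 -m pendant '[[-0.003,0,-0.04,0,0,0],[0,0,-0.03,0,0,0],[0,0,-0.03,0,0,0],[0,0,-0.03,0,0,0],[0,0,-0.03,0,0,0],[0,0,-0.03,0,0,0],[0,0,-0.03,0,0,0],[0,0,-0.02,0,0,0],[0,0,-0.01,0,0,0],[0,0,0,0,0,0]]'
```

```text
time_s: 33.1
eef_pos: [0.4727, -0.1413, 0.0629]
eef_rot: [-0.0, 1.0, -0.0, -0.0]
wrist_force: [-8.1, 3.6, 18.8]
opening: 0.514
grasp_force: 63.9
```

```bash
python3 -m pendant '[[0,0,0,0,0,0],[0,0,0,0,0,0],[0,0,0,0,0,0],[0,0,0,0,0,0],[0,0,0.05,0,0,0],[0,0,0.1,0,0,0],[0,0,0.15,0,0,0],[0,0,0.2,0,0,0],[0,0,0,0,0,0],[0,0,0,0,0,0]]' 1
python3 -c "
from h import *;snap('wrist','w11');crop('w11',130,100,390,295,3,'w11b')
t=np.linspace(0,2*np.pi,73)
for z in (.062,.066,.070):
  p=(proj('w11',np.c_[.473+.024*np.cos(t),-.141+.024*np.sin(t),t*0+z])-[130,100])*3
  print(z,p.min(0).round(),p.max(0).round())
"
```

```text
time_s: 34.35
eef_pos: [0.4725, -0.1412, 0.1613]
eef_rot: [0.0, 1.0, -0.0, 0.0]
wrist_force: [-0.2, 0.2, -0.9]
opening: 1.002
grasp_force: 0.0
0.062 [294. 199.] [477. 374.]
0.066 [292. 203.] [479. 380.]
0.07 [291. 207.] [480. 386.]
```

View pics/w11b.png

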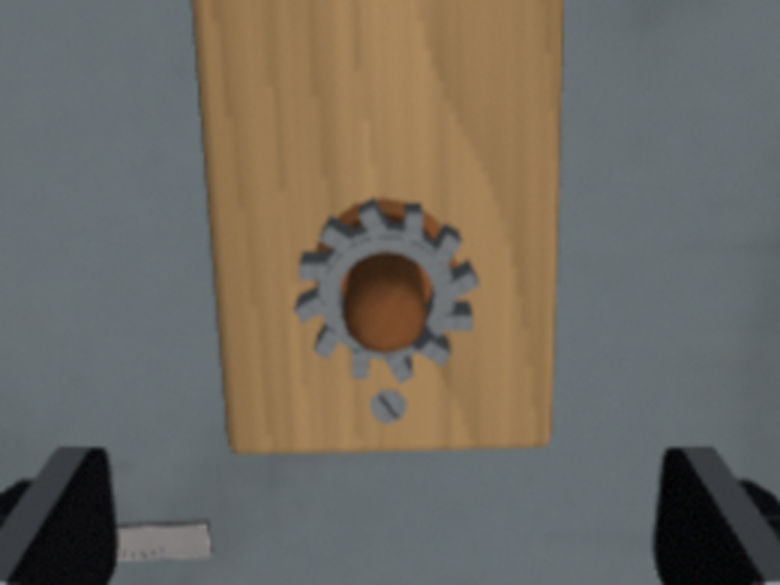

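```bash
python3 -c "
from h import *
from scipy.optimize import minimize
t=np.linspace(0,2*np.pi,181)
def hull(fn,box):
    im=cv2.imread('pics/'+fn+'.png'); x0,y0,x1,y1=box
    hsv=cv2.cvtColor(im,cv2.COLOR_BGR2HSV); m=np.zeros(im.shape[:2],np.uint8)
    m[y0:y1,x0:x1]=(hsv[y0:y1,x0:x1,1]<70)*255
    n,l,st,_=cv2.connectedComponentsWithStats(m); k=1+np.argmax(st[1:,4]); print(fn,st[k])
    ys,xs=np.where(l==k); return np.zeros(im.shape[:2],np.uint8), cv2.convexHull(np.c_[xs,ys].astype(np.int32))
def fit(fn,box,r,c):
    z,h=hull(fn,box); z=cv2.resize(z,None,fx=4,fy=4); H=cv2.fillPoly(z.copy(),[h*4+2],1)
    def f(p):
        x,y,a,b=p[0]/1e3,p[1]/1e3,p[2]*np.pi/180,p[3]*np.pi/180
        Rm=R.from_euler('xy',[a,b]).as_matrix()
        P=np.vstack([np.c_[r*np.cos(t),r*np.sin(t),t*0+s] for s in(.006,-.006)])@Rm.T+[x,y,.056]
        q=cv2.convexHull((proj(fn,P)*4+2).astype(np.int32)); return float((cv2.fillPoly(z.copy(),[q],1)!=H).sum())
    for tilt in (0,1):
        g=(lambda p:f([*p,0,0])) if not tilt else f
        x0=np.array(c+[0,0])[:4 if tilt else 2]
        S=np.vstack([x0,x0+np.eye(len(x0))*4]); o=minimize(g,x0,method='Nelder-Mead',options=dict(initial_simplex=S))
        print(tilt,o.x.round(2),o.fun/H.sum())
fit('w11',(210,150,320,228),.024,[473.,-141.])
fit('w7',(195,160,320,265),.031,[473.,-141.])
"
```

```text
w11 [ 228  167   62   61 1613]
0 [ 470.38 -140.94] 0.04965335094090459
1 [ 470.41 -141.02   -0.87    5.27] 0.04839881148894024
w7 [ 211  170   94   95 4604]
0 [ 471.05 -140.4 ] 0.027353359788110432
1 [ 471.07 -140.45    5.23   -1.92] 0.024714165873337544
```

No significant tilt, so the small cutter is flat on its peg. Fetch the collar.

```bash
python3 -m pendant '[[-0.04,0.253,0,0,0,0],[-0.04,0.253,0,0,0,0],[-0.04,0.253,0,0,0,0],[-0.04,0.253,0,0,0,0],[0,0,-0.2,0,0,0],[0,0,-0.2,0,0,0],[0,0,-0.15,0,0,0],[0,0,-0.1,0,0,0],[0,0,-0.06,0,0,0],[0,0,-0.03,0,0,0]]'
python3 -m pendant '[[0,0,0,0,0,0],[0,0,0,0,0,0],[0,0,0,0,0,0],[0,0,0,0,0,0],[0,0,0,0,0,0],[0,0,0,0,0,0],[0,0,0,0,0,0],[0,0,0,0,0,0],[0,0,0.05,0,0,0],[0,0,0.05,0,0,0]]' -1
```

```text
time_s: 35.65
eef_pos: [0.44, 0.0612, 0.0123]
eef_rot: [-0.0, 1.0, -0.0, -0.001]
wrist_force: [1.0, 0.1, 0.5]
opening: 1.001
grasp_force: 0.0
time_s: 36.9
eef_pos: [0.4408, 0.0611, 0.0341]
eef_rot: [0.0, 1.0, -0.0, 0.0]
wrist_force: [0.1, 0.2, -0.4]
opening: 0.409
grasp_force: 60.1
```

```bash
python3 -m pendant '[[0,0,0.2,0,0,0],[0,0,0.2,0,0,0],[0,0,0.2,0,0,0],[0.084,0.255,0,0,0,0],[0.084,0.255,0,0,0,0],[0.084,0.255,0,0,0,0],[0.084,0.255,0,0,0,0],[0,0,-0.1,0,0,0],[0,0,-0.05,0,0,0],[0,0,0,0,0,0]]'
python3 -m pendant '[[0,0,-0.04,0,0,0],[0,0,-0.03,0,0,0],[0,0,-0.03,0,0,0],[0,0,-0.03,0,0,0],[0,0,-0.03,0,0,0],[0,0,0,0,0,0],[0,0,0,0,0,0],[0,0,0,0,0,0],[0,0,0,0,0,0],[0,0,0,0,0,0]]'
```

```text
time_s: 38.15
eef_pos: [0.507, 0.2644, 0.1226]
eef_rot: [0.0, 1.0, -0.001, -0.001]
wrist_force: [-0.4, -0.0, -1.5]
opening: 0.413
grasp_force: 60.4
time_s: 39.4
eef_pos: [0.508, 0.2651, 0.0914]
eef_rot: [-0.0, 1.0, -0.0, 0.0]
wrist_force: [0.5, -0.0, -0.4]
opening: 0.408
grasp_force: 60.4
```

```bash
python3 -m pendant '[[0,0,-0.02,0,0,0],[0,0,-0.02,0,0,0],[0,0,-0.02,0,0,0],[0,0,-0.012,0,0,0],[0,0,0,0,0,0],[0,0,0,0,0,0],[0,0,0,0,0,0],[0,0,0,0,0,0],[0,0,0,0,0,0],[0,0,0,0,0,0]]'
```

```text
time_s: 40.65
eef_pos: [0.5079, 0.2651, 0.0769]
eef_rot: [-0.0, 1.0, -0.0, 0.0]
wrist_force: [0.6, -0.1, -1.3]
opening: 0.415
grasp_force: 60.4
```

```bash
python3 -m pendant '[[0,0,-0.005,0,0,0],[0,0,0,0,0,0],[0,0,0,0,0,0],[0,0,0,0,0,0],[0,0,0,0,0,0],[0,0,0,0,0,0],[0,0,0,0,0,0],[0,0,0,0,0,0],[0,0,0,0,0,0],[0,0,0,0,0,0]]'
python3 -m pendant '[[0,0,0,0,0,0],[0,0,0,0,0,0],[0,0,0,0,0,0],[0,0,0,0,0,0],[0,0,0.05,0,0,0],[0,0,0.1,0,0,0],[0,0,0.15,0,0,0],[0,0,0.2,0,0,0],[0,0,0.2,0,0,0],[0,0,0,0,0,0]]' 1
python3 -c "
from h import *
snap('wrist','w12');snap('top','t1');snap('scene','s1')
a=cv2.resize(cv2.imread('pics/w12.png')[100:260,160:350],None,fx=2,fy=2)
b=cv2.resize(cv2.imread('pics/s1.png')[155:295,170:390],(400,255))
c=cv2.resize(cv2.imread('pics/t1.png')[175:295,300:370],(300,514),interpolation=2)
o=np.zeros((580,800,3),np.uint8);o[:a.shape[0],:a.shape[1]]=a;o[322:577,:400]=b;o[:514,420:720]=c
cv2.imwrite('pics/fin.png',o)
t=np.linspace(0,2*np.pi,73)
for z in (.078,.082):
  p=(proj('w12',np.c_[.508+.019*np.cos(t),.2655+.019*np.sin(t),t*0+z])-[160,100])*2
  print(z,p.min(0).round(),p.max(0).round())
"
```

```text
time_s: 41.9
eef_pos: [0.5081, 0.2652, 0.0765]
eef_rot: [-0.0, 1.0, -0.0, 0.0]
wrist_force: [-3.2, -0.0, 6.0]
opening: 0.414
grasp_force: 61.0
time_s: 43.15
eef_pos: [0.5104, 0.2659, 0.2209]
eef_rot: [-0.001, 1.0, -0.0, 0.004]
wrist_force: [1.2, 0.4, 0.0]
opening: 1.007
grasp_force: 0.0
0.078 [157. 131.] [240. 211.]
0.082 [157. 133.] [241. 214.]
```

View pics/fin.png

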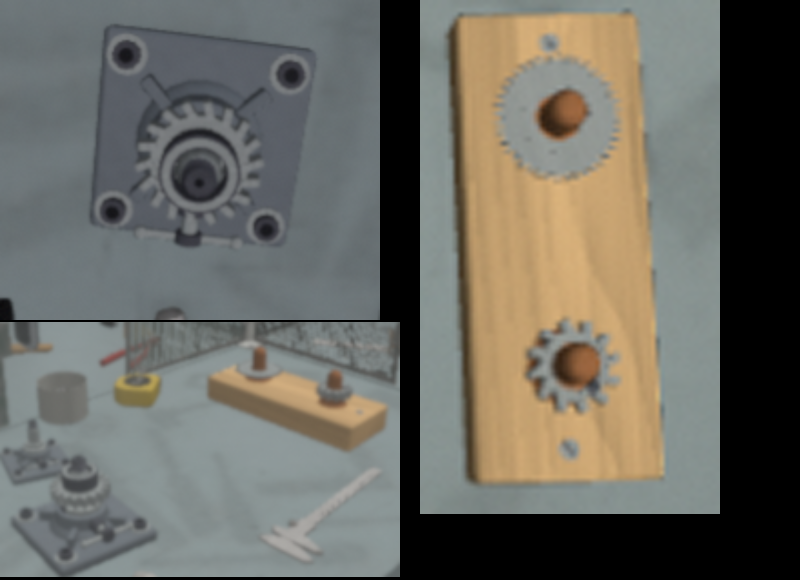

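The large cutter is on the arbor with the collar on top at (200,170), matching its seated projection. The small cutter lies flat on the near peg at (575,365), and the saw, tin and tape have not moved.

```bash
python3 -c "
from bench import ctrl
print(ctrl.hand_in())"
```

```text
the job is handed in; nothing more can be done
None
```

The swap is done and handed in at about 43 s: the large cutter is on the arbor with the collar on top, the small cutter is on the rack peg, both look flat in the final pictures, and the saw, tin and tape measure were left alone.

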